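# Dress the souvenir counter

### The arm

A 6-joint arm with a two-finger parallel gripper is mounted at the origin on the work surface. World frame = base frame: x ahead of the robot, y to its left, z up, the work surface at z = 0. Lengths are in mm, angles in rad, forces in N, time in s.
With the tool pointing down it reaches from about 350 to 975 mm from the base axis. Payload 7.1 kg.
Tool frame: the origin (TCP) lies midway between the tips of the shut fingers; the grasp point (between the pads) lies ctrl.grip_point_offset behind it (ctrl.grip_point_offset is the distance from the TCP to the grasp point, in mm); z points along the fingers, y is the line along which they close (so a half turn about z gives the same grasp; the last joint's range is limited). The gripper opens to 88 mm and grips with 3 to 60 N. Pads are 20 mm wide; open, the fingers measure 115 mm over their backs; the gripper's body (75 mm by 178 mm) begins 61 mm behind the grasp point.
Start: joints at [1.242, 0.423, 1.63, -0, 1.089, -0.019], TCP at [190.511, 595.24, 222.675] pointing down, gripper open.
Joint ranges: [-3, 3], [-0.9, 2.11], [0.09, 2.58], [-1.31, 4.45], [0.11, 2.69], [-2.54, 2.54]. Speed limits (rad/s): [2.39, 2.39, 3.01, 3.14, 3.14, 3.14].

### API

Orientations are given as a rotation vector (axis times angle).
In Python, from workcell import ctrl gives the robot as it stands.
- The arm moves only by the tool apply_moves, never from a script. Its argument "targets" is a list of rows, each an object of numbers: "tx", "ty", "tz": the shift along the world's x, y, z in m; "spin": the turn about the world's z in degrees. In form: [{"tx": .., "ty": .., "tz": .., "spin": ..}, ...]. A call has exactly 8 rows; each row is the pose to reach, as a shift and turn from the pose commanded when the call began; what a row does not reach only later rows make up. A row lasts 1/10 s, in which the tool goes at most 50 mm and 8.59 degrees, less where a joint would pass 70% of its speed; a pose out of reach is approached as far as the arm can. A call with a gripper value outside its range is refused whole. "gripper" is the closure, from -1 (fully open) to 1 (shut), set as the call begins (left out, the last holds). The fingers move at their own pace and stop on an object; the grip force is fixed at half the most. Time passes only in rows, so rows that repeat a pose let the fingers close, or fill a call up. It gives the time, the measured TCP pose, the force, the opening and the grip force at its end, in the units of the state.
- ctrl.get_obs(): the state, without advancing time (a new reading comes with each control period).
- ctrl.get_image(name): name is "side" or "top"; returns the picture (420x560x3 uint8, red, green, blue); there is no depth.
- ctrl.get_calibration(name): a dict with "fov_y" (degrees; the focal length in pixels is half the picture's height over the tangent of half this angle, whatever the lens; pixels are square), "cx", "cy" (the principal point, pixels), "dist" ([k1, k2, p1, p2, k3] as OpenCV has them; the pictures are not rectified), "rvec" (rotation vector, rad) and "tvec" (3), from world to camera coordinates, as OpenCV has them. Camera axes: x right, y down, z forward; pixel columns grow to the right and rows downward; lengths in mm; the calibration is good to about 2 mm. A picture is of the moment at which its call begins. get_calibration takes no time and is no camera call.
- ctrl.close_job(): hands the job in; it is judged then, once.
Trained networks look in the newest picture that a camera, given by its name, has taken for a name from the list of things; names that differ only in an ending like _2 or _b are one class to them, and where a whole thing is asked for, a point or a joint stands for the part that bears it (a point fixed in the world has none). Each returns a list of dicts, best first, with "score" (0 to 1); they miss things now and then, are a little off and sometimes report something else, mostly with a low value. They report only what shows in the picture. A call takes as long as a camera call.
- ctrl.outline_of(name, camera): "pixels" (420x560 bool, what is visible of it) and "box" ([left, top, right, bottom] in pixels, round what is visible of it).
- ctrl.pinpoint(name, camera): "uv" ([column, row] in pixels: a listed point, or the origin of a listed thing).
The state is a dict: "t": time; "qpos": joint angles; "qvel": joint speeds; "joint_torque": joint torques, N m; "ee_pos": TCP position; "orientation": TCP orientation; "ft_force": force on the tool from outside, world axes, zero at the start; "moment": the same for the moment, N m; "width": finger opening in mm; "grasp_force": force on a finger pad.
Only numpy, scipy, OpenCV 4.12 (cv2) and the standard library are available. Lean on these libraries where they do the work, as an engineer would, in place of code of your own. Each camera call takes 0.05 s, during which the arm holds its last target. There are 200 camera calls.

### The job

Dress the counter: set the red trinket box in the middle of the blue display board with its long side along the board, stand the brass pot on the middle of the box's lid, and stand the white elephant lengthwise on the same board to the left of the box as seen from the robot, midway between the box and the board's left end. Stand the doll on the dark plank midway between the two lamps, and lay the green tube in the middle groove of the ribbed rest, centred along it, so that it does not roll. Everything must end released, upright and at rest, and the small blue jar and the black owl must be left where they are.

Things in the scene. Friction and masses are not known exactly. Their poses are not given: they have to be found in the camera images.
- trinket_box: loose: red box with a brass band and a flat fixed lid with a brass cross on it, 56 (its x) x 80 (its y) x 38 high mm, 0.16 to 0.29 kg; origin at the centre of its underside, z up. Starts lying flat, long side within 0.45 rad of the robot's y
- pot: loose: round brass pot with a copper lid and knob, all one piece, 56 mm high, foot 36 mm across, belly widest (51 mm) at 14 to 26 mm height, lid edge 42 mm across at 38 mm; 0.13 to 0.24 kg; origin at the centre of its underside, z up
- elephant: loose: white marble elephant with a green saddle cloth, 60 mm long along its y (head to +y), body 34 mm wide (its x) with flat-sided flanks from 22 to 50 mm height, 58 mm high, four legs; 0.15 to 0.26 kg; origin between the feet on the underside, z up. Starts with y within 0.45 rad of the robot's y
- doll: loose: standing doll in an orange robe and red turban, round, 123 mm high, foot 44 mm across, robe tapering to 28 to 29 mm across from 56 to 88 mm height (grasp there); 0.09 to 0.16 kg; origin at the centre of its underside, z up
- tube: loose: green lacquered tube with brass bands, closed solid cylinder 30 mm in diameter, 120 mm long along its y, 0.06 to 0.105 kg; origin at its middle ON THE AXIS (15 mm above what it lies on), may be rolled about y. Starts lying on the counter, y within 0.45 rad of the robot's y; it rolls if pushed
- board: fixed: low blue cloth-covered display board with a brass edge, 100 (its x) x 240 (its y) x 10 high mm; origin at the centre of its underside; +y points to its left end as seen from the robot (yaw within 0.2 rad). The gap between the box in its middle and the left end is centred 80 mm from the board's centre
- lamp_stand: fixed: dark wooden plank, 80 (its x) x 200 (its y) x 12 high mm, with two brass lamps fixed on it 75 mm either side of its middle along y; each lamp is 40 mm across and reaches 76 mm above the counter (wick 81 mm); origin at the centre of the plank's underside, yaw within 0.2 rad
- rest: fixed: light wooden ribbed rest, 110 x 110 mm, base 12 mm high, with four round ribs (12 mm diameter, tops 20 mm above the counter) running along its y at x = -42, -14, 14 and 42 mm, so three grooves; the middle groove runs along y through x = 0. The tube lying in it has its axis 29.6 mm above the counter. Origin at the centre of the underside, yaw within 0.2 rad
- jar: bystander, loose: small blue ceramic jar with a white lid, 40 mm across, 45 mm high; origin at the centre of its underside. Leave alone
- owl: bystander, loose: small black owl with brass eyes, 38 mm across, 48 mm high; origin at the centre of its underside. Leave alone

How it is judged (in metres and radians):
At the end, for the whole second after the job is handed in: On their supports (3 mm), upright (0.12 rad), at rest: box mid-board (15 mm, 0.2 rad), pot mid-lid (12), elephant 80 mm left of board's middle (15, 0.3 rad), doll midway between lamps (15), tube in middle groove (6 across, 15 along, 0.12 rad); jar and owl within 20 mm of their starts (x of trinket_box in the frame of board between -0.015 and 0.015 m and y of trinket_box in the frame of board between -0.015 and 0.015 m and z of trinket_box in the frame of board between 0.007 and 0.013 m and angle between each of trinket_box, elephant, doll, pot's own z axis and vertical below 0.12 rad and linear speed of each of trinket_box, elephant, doll, tube, pot below 0.02 m/s and angular speed of each of trinket_box, elephant, doll, tube, pot below 0.3 rad/s and x of elephant in the frame of board between -0.015 and 0.015 m and y of elephant in the frame of board between 0.065 and 0.095 m and z of elephant in the frame of board between 0.007 and 0.013 m and x of doll in the frame of lamp_stand between -0.015 and 0.015 m and y of doll in the frame of lamp_stand between -0.015 and 0.015 m and z of doll in the frame of lamp_stand between 0.009 and 0.015 m and x of tube in the frame of rest between -0.006 and 0.006 m and y of tube in the frame of rest between -0.015 and 0.015 m and z of tube in the frame of rest between 0.0266 and 0.0326 m and x of pot in the frame of trinket_box between -0.012 and 0.012 m and y of pot in the frame of trinket_box between -0.012 and 0.012 m and z of pot in the frame of trinket_box between 0.035 and 0.041 m and angle between the y axis of trinket_box and the y axis of board, either way round below 0.2 rad and angle between the y axis of elephant and the y axis of board, either way round below 0.3 rad and angle between the y axis of tube and the y axis of rest, either way round below 0.12 rad); the robot touches nothing.
It fails at once if the jar is moved more than 20 mm (distance of jar from where it was at the start of the episode above 0.02 m).
It fails at once if the owl is moved more than 20 mm (distance of owl from where it was at the start of the episode above 0.02 m).
It also fails if it takes over 128 s, if anything falls off the work surface, if the arm or the gripper's body presses on something with over 40 N, if the wrist force passes 120 N, or if a joint passes its speed limit or range.

## Working session

There is one attempt and no reset: what is moved stays moved. The work goes in short steps, Python scripts to look and compute and a tool call to move; the robot and the scene stay as the last step left them, time stands still between calls to the robot, and variables do not carry over. Pictures are saved under pics/ and viewed, at most 14 in all, crops included, and the job is handed in when it is done.

Besides the shell and the picture viewer there is one more tool, called as name(argument=value, ...), one argument or row to a line, values as JSON. apply_moves: Moves the arm, as the interface text tells. Its arguments: {"type":"object","properties":{"targets":{"type":"array"},"gripper":{"type":"number"}},"required":["targets"]}

```bash
mkdir -p pics; ls
python3 - <<'E'
from workcell import ctrl
import cv2,numpy as np
print(ctrl.get_obs(), ctrl.grip_point_offset)
for n in("side","top"):
    c=ctrl.get_calibration(n);print(n,c)
    R=cv2.Rodrigues(np.array(c['rvec'],float))[0];print(-R.T@np.array(c['tvec']))
    cv2.imwrite(f"pics/{n}0.png",ctrl.get_image(n)[:,:,::-1])
E
```

```text
pics
{'t': 0.0, 'qpos': array([ 1.24200234e+00,  4.23822834e-01,  1.63070328e+00,  1.58259468e-05,
        1.08855722e+00, -1.90126909e-02]), 'qvel': array([-3.70838981e-04, -1.16752437e-04,  1.22546793e-03, -7.82956948e-04,
       -5.47451276e-06,  9.77131634e-04]), 'joint_torque': array([ 1.08399061e-03, -5.44611740e+01, -2.73680466e+01,  6.44298806e-02,
        2.25479464e-02, -9.89913133e-05]), 'ee_pos': array([190.33190654, 594.73375742, 221.90770642]), 'orientation': array([-4.84629324e-01, -3.10371169e+00,  2.30222472e-03]), 'ft_force': array([ 0.6724335 , -0.00904667,  0.03485182]), 'moment': array([-0.03044408,  0.00345021,  0.036202  ]), 'grasp_force': 0.0, 'width': 87.76830363050261} 18.700000000000003
side {'fov_y': 54.81855256430316, 'cx': 277.2841996149219, 'cy': 210.54621892823826, 'dist': array([-0.04827788,  0.        ,  0.        ,  0.        ,  0.        ]), 'rvec': array([ 0.05998521, -2.94570266,  1.01622378]), 'tvec': array([597.8293689 ,  35.1286244 , 828.32702941])}
[568.26791342 509.04503032 680.22377046]
top {'fov_y': 44.8815214547936, 'cx': 284.06696930691896, 'cy': 205.6658177175513, 'dist': array([-0.09812501,  0.        ,  0.        ,  0.        ,  0.        ]), 'rvec': array([ 2.10066469, -2.12873765,  0.21464821]), 'tvec': array([-8.00461034e-01,  5.82245467e+02,  1.07965788e+03])}
[ 353.15787819   -7.22075965 1174.69099834]
```

View pics/side0.png

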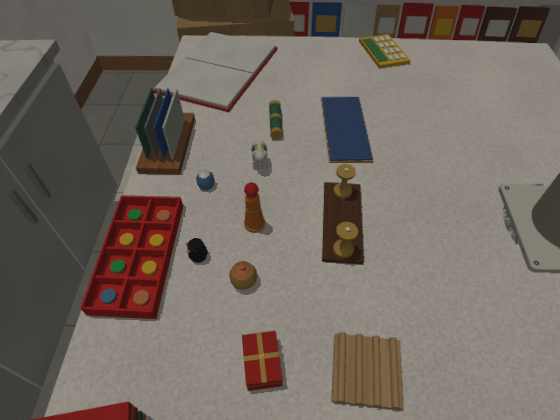

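View pics/top0.png

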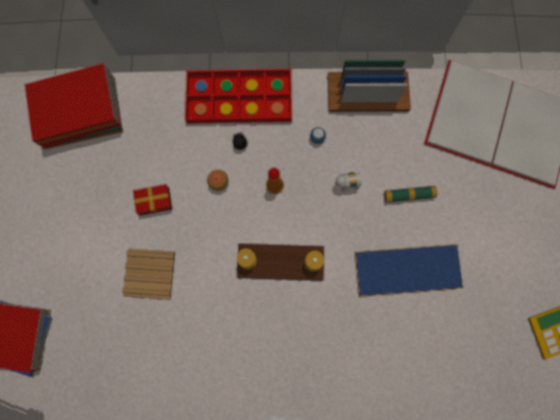

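```bash
cat > h.py <<'E'
from workcell import ctrl
import cv2,numpy as np
from scipy.optimize import least_squares
CAL={n:ctrl.get_calibration(n) for n in("side","top")}
def KD(n):
    c=CAL[n];f=210/np.tan(np.radians(c['fov_y'])/2)
    return np.array([[f,0,c['cx']],[0,f,c['cy']],[0,0,1.]]),np.array(c['dist'],float)
def proj(n,P):
    K,D=KD(n);c=CAL[n]
    return cv2.projectPoints(np.asarray(P,float).reshape(-1,1,3),np.array(c['rvec'],float),np.array(c['tvec'],float),K,D)[0].reshape(-1,2)
def box(a,b,z0,z1,cx=0,cy=0):
    return [(cx+sx*a/2,cy+sy*b/2,z) for sx in(-1,1) for sy in(-1,1) for z in(z0,z1)]
A=np.linspace(0,2*np.pi,32,endpoint=False)
def rings(*rz,cx=0,cy=0): return [(cx+r*np.cos(a),cy+r*np.sin(a),z) for r,z in rz for a in A]
M={'trinket_box':box(56,80,0,38),
'pot':rings((18,0),(25.5,14),(25.5,26),(21,38),(4,56)),
'elephant':box(34,46,22,50)+box(30,44,0,5)+box(20,60,30,45)+box(20,30,55,58),
'doll':rings((22,0),(14.5,56),(14.5,88),(12,105),(4,123)),
'tube':[(15*np.cos(a),y,15*np.sin(a)) for y in(-60,60) for a in A],
'board':box(100,240,0,10),
'lamp_stand':box(80,200,0,12)+rings((20,76),(2,81),cy=75)+rings((20,76),(2,81),cy=-75),
'rest':box(110,110,0,12)+box(96,110,12,17),
'jar':rings((18,0),(20,15),(20,30),(10,45)),'owl':rings((19,0),(19,30),(12,48))}
M={k:np.array(v,float) for k,v in M.items()}
ROUND=('pot','doll','jar','owl')
dirs=np.c_[np.cos(np.linspace(0,6.2832,48,endpoint=False)),np.sin(np.linspace(0,6.2832,48,endpoint=False))]
def place(name,p):
    c,s=np.cos(p[3]),np.sin(p[3]);m=M[name]
    return np.c_[m[:,0]*c-m[:,1]*s+p[0],m[:,0]*s+m[:,1]*c+p[1],m[:,2]+p[2]]
def tri(uv):
    f=lambda P:np.concatenate([proj(n,P)[0]-uv[n] for n in uv])
    r=least_squares(f,[550,0,20]);return r.x,np.abs(r.fun).max()
def measure(name,cams=("side","top"),verbose=True,minscore=.3):
    uv={};sup={}
    for n in cams:
        p=ctrl.pinpoint(name,n)
        if p: uv[n]=np.array(p[0]['uv'],float)
        o=ctrl.outline_of(name,n)
        if o and o[0]['score']>=minscore:
            m=o[0]['pixels'].astype(np.uint8)
            k,l,st,_=cv2.connectedComponentsWithStats(m)
            m=l==1+np.argmax(st[1:,4])
            ys,xs=np.nonzero(m);P=np.c_[xs,ys]
            sup[n]=(dirs@P.T).max(1)+.5*np.abs(dirs).max(1)*.8
    T=tri(uv) if len(uv)==2 else (np.array([550,0,10]),-1)
    def f(p,ns):
        Q=place(name,[*p[:3],0 if name in ROUND else p[3]])
        return np.concatenate([sup[n]-(dirs@proj(n,Q).T).max(1) for n in ns]+[[.001*(p[3])]])
    def fit(ns):
        best=None
        for y0 in ((0,) if name in ROUND else(-.3,0,.3)):
            r=least_squares(f,[*T[0],y0],args=(ns,),loss='soft_l1')
            if best is None or r.cost<best.cost:best=r
        return best
    r=fit(list(sup)) if len(sup) else None
    if verbose:
        print(name,'tri',T[0].round(1),'err',round(T[1],1),'fit',r.x.round(3) if r else None,
          {n:round(float(np.abs(f(r.x,[n])).mean()),2) for n in sup} if r else '')
    return T,r
def shoot(*cams):
    return {n:ctrl.get_image(n) for n in cams}
E
python3 - <<'E'
from h import *
shoot("side","top")
for k in M: measure(k)
E
```

```text
trinket_box tri [607.2 304.8   3.8] err 1.3 fit [ 6.10517e+02  2.99198e+02 -4.31600e+00  1.81000e-01] {'side': 0.98, 'top': 0.44}
pot tri [651.1 145.8  -7.4] err 1.5 fit [654.231 147.236   2.64    0.   ] {'side': 0.24, 'top': 0.25}
elephant tri [ 650.2 -166.3   -7.8] err 1.7 fit [ 6.44546e+02 -1.58188e+02  3.00700e+00  4.90000e-02] {'side': 1.14, 'top': 0.9}
doll tri [640.7  12.5   2.4] err 0.6 fit [638.802  12.354  27.968   0.   ] {'top': 0.16}
tube tri [ 617.7 -303.8   19.9] err 1.6 fit [ 6.16706e+02 -3.04980e+02  1.64970e+01  8.60000e-02] {'side': 0.18, 'top': 0.38}
board tri [ 440.8 -291.8    4. ] err 1.8 fit [ 4.38948e+02 -2.92301e+02  1.66000e-01  4.60000e-02] {'side': 0.6, 'top': 0.62}
lamp_stand tri [466.7   2.8   4.3] err 0.1 fit [ 4.62738e+02 -2.19000e-01 -2.20900e+00 -4.70000e-02] {'side': 0.71, 'top': 0.89}
rest tri [442.7 304.   -9.8] err 0.9 fit [ 4.38916e+02  3.04326e+02 -1.91200e+00 -6.80000e-02] {'side': 0.57, 'top': 1.19}
jar tri [760.2 -81.2   9.5] err 0.8 fit [762.741 -90.497  -1.065   0.   ] {'side': 0.99, 'top': 0.92}
owl tri [745.1  93.2   8.8] err 3.0 fit [750.194  96.024   4.281   0.   ] {'side': 0.83, 'top': 0.48}
```

```bash
sed -i 's/def measure(name,cams=("side","top"),verbose=True,minscore=.3):/def measure(name,cams=("side","top"),verbose=True,minscore=.3,z=None):/; s/    def f(p,ns):/    def f(p,ns):\n        if z is not None: p=[p[0],p[1],z,p[3]]/' h.py
python3 - <<'E'
from h import *
im=shoot("side","top"); big={n:cv2.resize(im[n][:,:,::-1],None,fx=3,fy=3,interpolation=cv2.INTER_CUBIC) for n in im}
for k in M:
    z=15 if k=='tube' else 0
    T,r=measure(k,z=z)
    if r is None: continue
    p=r.x.copy();p[2]=z
    if k in ROUND:p[3]=0
    for n in big:
        h=cv2.convexHull((3*(proj(n,place(k,p))+.5)).astype(np.int32))
        cv2.polylines(big[n],[h],True,(255,255,0),1)
cv2.imwrite('pics/t1.png',cv2.resize(big['top'][330:960,330:1440],(800,454),interpolation=cv2.INTER_AREA))
cv2.imwrite('pics/s1.png',cv2.resize(big['side'][240:1260,540:1260],(424,600),interpolation=cv2.INTER_AREA))
E
```

```text
trinket_box tri [612.9 305.7   3.3] err 1.4 fit [6.09855e+02 2.99394e+02 3.31200e+00 1.66000e-01] {'side': 1.0, 'top': 0.57}
pot tri [650.9 141.8  -4.6] err 0.5 fit [654.663 146.245  -4.559   0.   ] {'side': 0.26, 'top': 0.22}
elephant tri [ 646.1 -154.9    2. ] err 2.6 fit [ 6.45260e+02 -1.59388e+02  1.97400e+00  7.40000e-02] {'side': 1.43, 'top': 1.13}
doll tri [649.   12.7   1.5] err 0.7 fit [646.535  12.335   1.481   0.   ] {'side': 0.84, 'top': 0.61}
tube tri [ 622.2 -294.3   30.3] err 1.7 fit [ 6.17319e+02 -3.06261e+02  3.03320e+01  1.01000e-01] {'side': 0.47, 'top': 0.23}
board tri [ 437.6 -301.2   -8.9] err 1.2 fit [ 4.39903e+02 -2.92153e+02 -9.20600e+00  5.20000e-02] {'side': 0.55, 'top': 0.45}
lamp_stand tri [ 4.668e+02  1.200e+00 -4.000e-01] err 0.2 fit [ 4.62714e+02  7.49000e-01 -4.20000e-01 -4.70000e-02] {'side': 0.32, 'top': 0.81}
rest tri [438.2 305.9  -4.8] err 0.3 fit [ 4.39322e+02  3.05088e+02 -4.77500e+00 -7.30000e-02] {'side': 0.5, 'top': 0.95}
jar tri [759.2 -83.4   8.7] err 0.9 fit [761.869 -90.076   8.651   0.   ] {'top': 0.62}
owl tri [746.2  96.3   1.6] err 1.3 fit [751.251  95.001   1.603   0.   ] {'side': 0.78, 'top': 0.51}
```

View pics/t1.png

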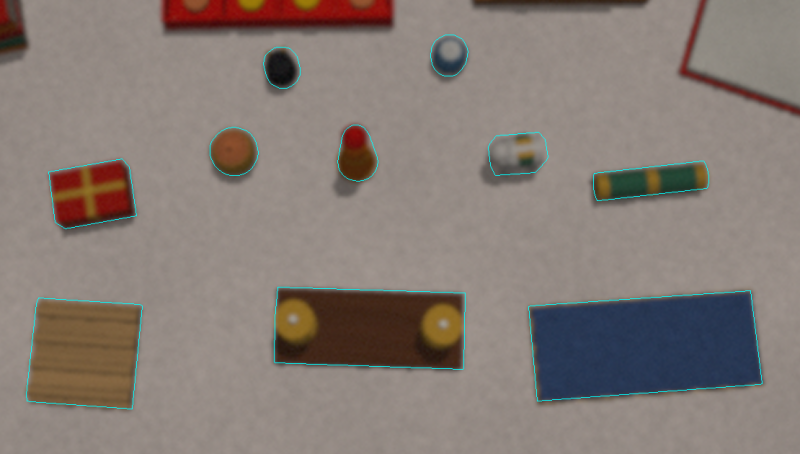

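View pics/s1.png

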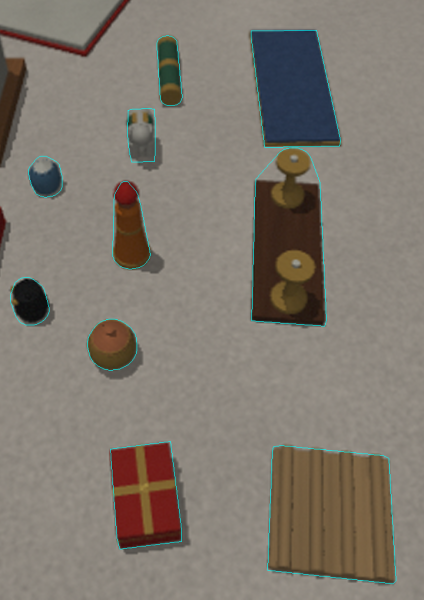

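apply_moves(
  targets=[
    {"tx": 0.3, "ty": -0.212, "tz": -0.05, "spin": -62.8},
    {"tx": 0.3, "ty": -0.212, "tz": -0.05, "spin": -62.8},
    {"tx": 0.3, "ty": -0.212, "tz": -0.05, "spin": -62.8},
    {"tx": 0.3, "ty": -0.212, "tz": -0.05, "spin": -62.8},
    {"tx": 0.3, "ty": -0.212, "tz": -0.05, "spin": -62.8},
    {"tx": 0.3, "ty": -0.212, "tz": -0.05, "spin": -62.8},
    {"tx": 0.3, "ty": -0.212, "tz": -0.05, "spin": -62.8},
    {"tx": 0.3, "ty": -0.212, "tz": -0.05, "spin": -62.8},
  ],
  gripper=-1,
)

```text
t: 5.1
ee_pos: [493.5, 380.5, 172.1]
orientation: [2.04, 2.388, -0.0]
ft_force: [-0.3, 0.5, 0.5]
width: 87.6
grasp_force: 0.0
```

apply_moves(
  targets=[
    {"tx": 0.04, "ty": -0.028, "tz": -0.015, "spin": 0},
    {"tx": 0.08, "ty": -0.056, "tz": -0.03, "spin": 0},
    {"tx": 0.11, "ty": -0.077, "tz": -0.055, "spin": 0},
    {"tx": 0.1195, "ty": -0.0838, "tz": -0.09, "spin": 0},
    {"tx": 0.1195, "ty": -0.0838, "tz": -0.12, "spin": 0},
    {"tx": 0.1195, "ty": -0.0838, "tz": -0.12, "spin": 0},
    {"tx": 0.1195, "ty": -0.0838, "tz": -0.12, "spin": 0},
    {"tx": 0.1195, "ty": -0.0838, "tz": -0.12, "spin": 0},
  ],
)

```text
t: 5.9
ee_pos: [610.9, 300.4, 54.6]
orientation: [2.029, 2.397, 0.004]
ft_force: [-0.0, 0.6, 0.6]
width: 87.6
grasp_force: 0.0
```

Run:
```python
from h import *
print(ctrl.get_obs()['ee_pos'],ctrl.get_obs()['orientation'],ctrl.get_obs()['ft_force'])
cv2.imwrite("pics/s2.png",ctrl.get_image("side")[200:,150:450,::-1])
```

```text
[610.8722099  300.40120895  54.59418019] [2.0294259  2.3967107  0.00381424] [-0.02841043  0.61446003  0.64384747]
```

View pics/s2.png

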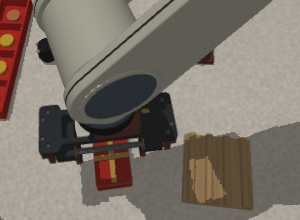

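apply_moves(
  targets=[
    {"tx": 0, "ty": 0, "tz": -0.015, "spin": 0},
    {"tx": 0, "ty": 0, "tz": -0.03, "spin": 0},
    {"tx": 0, "ty": 0, "tz": -0.04, "spin": 0},
    {"tx": 0, "ty": 0, "tz": -0.0477, "spin": 0},
    {"tx": 0, "ty": 0, "tz": -0.0477, "spin": 0},
    {"tx": 0, "ty": 0, "tz": -0.0477, "spin": 0},
    {"tx": 0, "ty": 0, "tz": -0.0477, "spin": 0},
    {"tx": 0, "ty": 0, "tz": -0.0477, "spin": 0},
  ],
)

```text
t: 6.75
ee_pos: [610.4, 299.6, 5.5]
orientation: [2.031, 2.396, 0.001]
ft_force: [0.8, -0.5, 0.4]
width: 87.5
grasp_force: 0.0
```

apply_moves(
  targets=[
    {"tx": 0, "ty": 0, "tz": 0, "spin": 0},
    {"tx": 0, "ty": 0, "tz": 0, "spin": 0},
    {"tx": 0, "ty": 0, "tz": 0, "spin": 0},
    {"tx": 0, "ty": 0, "tz": 0, "spin": 0},
    {"tx": 0, "ty": 0, "tz": 0, "spin": 0},
    {"tx": 0, "ty": 0, "tz": 0, "spin": 0},
    {"tx": 0, "ty": 0, "tz": 0, "spin": 0},
    {"tx": 0, "ty": 0, "tz": 0, "spin": 0},
  ],
  gripper=1,
)

```text
t: 7.55
ee_pos: [610.1, 299.5, 5.0]
orientation: [2.031, 2.397, 0.0]
ft_force: [-0.1, 0.3, 1.2]
width: 55.9
grasp_force: 29.9
```

apply_moves(
  targets=[
    {"tx": 0, "ty": 0, "tz": 0.025, "spin": 0},
    {"tx": 0, "ty": 0, "tz": 0.06, "spin": 0},
    {"tx": 0, "ty": 0, "tz": 0.1, "spin": 0},
    {"tx": -0.004, "ty": -0.014, "tz": 0.135, "spin": 0},
    {"tx": -0.012, "ty": -0.042, "tz": 0.15, "spin": -1},
    {"tx": -0.022, "ty": -0.077, "tz": 0.15, "spin": -2},
    {"tx": -0.033, "ty": -0.116, "tz": 0.15, "spin": -3},
    {"tx": -0.044, "ty": -0.154, "tz": 0.15, "spin": -4},
  ],
)

```text
t: 8.35
ee_pos: [564.9, 144.1, 154.7]
orientation: [-2.113, -2.324, 0.001]
ft_force: [0.8, 0.1, -2.3]
width: 55.9
grasp_force: 30.0
```

apply_moves(
  targets=[
    {"tx": -0.011, "ty": -0.0385, "tz": 0, "spin": 0},
    {"tx": -0.022, "ty": -0.077, "tz": 0, "spin": -0.5},
    {"tx": -0.033, "ty": -0.1155, "tz": 0, "spin": -1},
    {"tx": -0.044, "ty": -0.154, "tz": 0, "spin": -1.5},
    {"tx": -0.055, "ty": -0.1925, "tz": 0, "spin": -2},
    {"tx": -0.066, "ty": -0.231, "tz": 0, "spin": -2.6},
    {"tx": -0.077, "ty": -0.2695, "tz": 0, "spin": -2.6},
    {"tx": -0.088, "ty": -0.308, "tz": 0, "spin": -2.6},
  ],
)

```text
t: 9.15
ee_pos: [476.9, -163.8, 154.7]
orientation: [-2.165, -2.276, 0.0]
ft_force: [1.1, -0.1, -3.0]
width: 55.9
grasp_force: 30.0
```

apply_moves(
  targets=[
    {"tx": -0.011, "ty": -0.038, "tz": 0, "spin": 0},
    {"tx": -0.021, "ty": -0.071, "tz": 0, "spin": 0},
    {"tx": -0.029, "ty": -0.1, "tz": 0, "spin": 0},
    {"tx": -0.036, "ty": -0.12, "tz": -0.02, "spin": 0},
    {"tx": -0.038, "ty": -0.1294, "tz": -0.05, "spin": 0},
    {"tx": -0.038, "ty": -0.1294, "tz": -0.08, "spin": 0},
    {"tx": -0.038, "ty": -0.1294, "tz": -0.1, "spin": 0},
    {"tx": -0.038, "ty": -0.1294, "tz": -0.11, "spin": 0},
  ],
)

```text
t: 9.95
ee_pos: [438.6, -291.2, 42.9]
orientation: [-2.163, -2.273, 0.001]
ft_force: [-0.0, -0.5, -2.7]
width: 55.9
grasp_force: 29.9
```

apply_moves(
  targets=[
    {"tx": 0, "ty": 0, "tz": -0.01, "spin": 0},
    {"tx": 0, "ty": 0, "tz": -0.018, "spin": 0},
    {"tx": 0, "ty": 0, "tz": -0.024, "spin": 0},
    {"tx": 0, "ty": 0, "tz": -0.027, "spin": 0},
    {"tx": 0, "ty": 0, "tz": -0.029, "spin": 0},
    {"tx": 0, "ty": 0, "tz": -0.03, "spin": 0},
    {"tx": 0, "ty": 0, "tz": -0.03, "spin": 0},
    {"tx": 0, "ty": 0, "tz": -0.03, "spin": 0},
  ],
)

```text
t: 10.75
ee_pos: [440.2, -292.1, 15.2]
orientation: [2.165, 2.276, 0.0]
ft_force: [-0.1, 0.3, -2.4]
width: 56.1
grasp_force: 29.9
```

apply_moves(
  targets=[
    {"tx": 0, "ty": 0, "tz": 0, "spin": 0},
    {"tx": 0, "ty": 0, "tz": 0, "spin": 0},
    {"tx": 0, "ty": 0, "tz": 0, "spin": 0},
    {"tx": 0, "ty": 0, "tz": 0, "spin": 0},
    {"tx": 0, "ty": 0, "tz": 0, "spin": 0},
    {"tx": 0, "ty": 0, "tz": 0.04, "spin": 0},
    {"tx": 0, "ty": 0, "tz": 0.085, "spin": 0},
    {"tx": 0, "ty": 0, "tz": 0.135, "spin": 0},
  ],
  gripper=-1,
)

```text
t: 11.55
ee_pos: [439.2, -291.4, 150.6]
orientation: [-2.164, -2.274, 0.001]
ft_force: [0.7, -0.4, 0.2]
width: 87.8
grasp_force: 0.0
```

apply_moves(
  targets=[
    {"tx": 0.035, "ty": 0.023, "tz": 0, "spin": 0},
    {"tx": 0.075, "ty": 0.049, "tz": 0, "spin": 0},
    {"tx": 0.115, "ty": 0.075, "tz": 0, "spin": 1.3},
    {"tx": 0.15, "ty": 0.098, "tz": 0, "spin": 1.3},
    {"tx": 0.185, "ty": 0.12, "tz": 0, "spin": 1.3},
    {"tx": 0.205, "ty": 0.133, "tz": 0, "spin": 1.3},
    {"tx": 0.205, "ty": 0.133, "tz": -0.03, "spin": 1.3},
    {"tx": 0.205, "ty": 0.133, "tz": -0.06, "spin": 1.3},
  ],
)

```text
t: 12.35
ee_pos: [646.5, -158.2, 90.0]
orientation: [2.136, 2.301, 0.002]
ft_force: [0.3, -1.4, -0.8]
width: 87.7
grasp_force: 0.0
```

apply_moves(
  targets=[
    {"tx": 0, "ty": 0, "tz": -0.02, "spin": 0},
    {"tx": 0, "ty": 0, "tz": -0.04, "spin": 0},
    {"tx": 0, "ty": 0, "tz": -0.055, "spin": 0},
    {"tx": 0, "ty": 0, "tz": -0.067, "spin": 0},
    {"tx": 0, "ty": 0, "tz": -0.073, "spin": 0},
    {"tx": 0, "ty": 0, "tz": -0.073, "spin": 0},
    {"tx": 0, "ty": 0, "tz": -0.073, "spin": 0},
    {"tx": 0, "ty": 0, "tz": -0.073, "spin": 0},
  ],
)

```text
t: 13.15
ee_pos: [645.7, -159.2, 17.9]
orientation: [2.139, 2.299, 0.001]
ft_force: [0.2, 0.2, 0.4]
width: 87.8
grasp_force: 0.0
```

Run:
```python
from h import *
im=shoot("side","top")
measure('trinket_box',z=10);measure('trinket_box')
a=im['side'][90:240,160:410,::-1]; b=im['top'][120:320,270:500,::-1]
a=cv2.resize(a,(400,240));b=cv2.resize(b,(400,348))
cv2.imwrite("pics/e1.png",np.vstack([a,b]))
```

```text
trinket_box tri [551.4  83.3 337.8] err 48.1 fit [576.32   25.41  337.839   5.74 ] {'side': 72.95, 'top': 37.87}
trinket_box tri [551.4  83.3 337.8] err 48.1 fit [534.799 102.895 331.69    0.783] {'side': 19.71, 'top': 16.95}
```

View pics/e1.png

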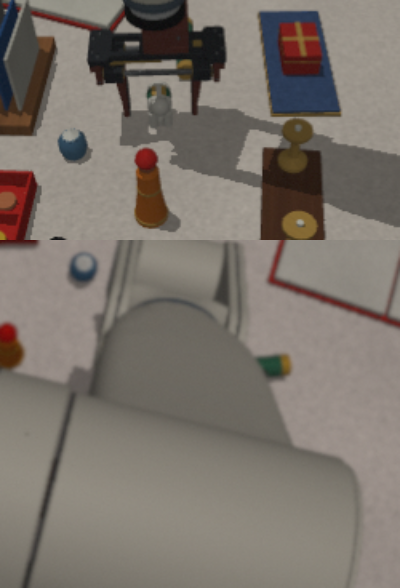

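apply_moves(
  targets=[
    {"tx": 0, "ty": 0, "tz": 0, "spin": 0},
    {"tx": 0, "ty": 0, "tz": 0, "spin": 0},
    {"tx": 0, "ty": 0, "tz": 0, "spin": 0},
    {"tx": 0, "ty": 0, "tz": 0, "spin": 0},
    {"tx": 0, "ty": 0, "tz": 0, "spin": 0},
    {"tx": 0, "ty": 0, "tz": 0, "spin": 0},
    {"tx": 0, "ty": 0, "tz": 0, "spin": 0},
    {"tx": 0, "ty": 0, "tz": 0, "spin": 0},
  ],
  gripper=1,
)

```text
t: 14.45
ee_pos: [645.3, -159.0, 17.1]
orientation: [2.139, 2.3, 0.0]
ft_force: [1.3, 0.5, -0.3]
width: 34.1
grasp_force: 29.5
```

apply_moves(
  targets=[
    {"tx": 0, "ty": 0, "tz": 0.02, "spin": 0},
    {"tx": 0, "ty": 0, "tz": 0.055, "spin": 0},
    {"tx": 0, "ty": 0, "tz": 0.09, "spin": 0},
    {"tx": 0, "ty": 0, "tz": 0.125, "spin": 0},
    {"tx": 0, "ty": 0, "tz": 0.133, "spin": 0},
    {"tx": 0, "ty": 0, "tz": 0.133, "spin": 0},
    {"tx": 0, "ty": 0, "tz": 0.133, "spin": 0},
    {"tx": 0, "ty": 0, "tz": 0.133, "spin": 0},
  ],
)

```text
t: 15.25
ee_pos: [643.5, -158.6, 147.5]
orientation: [-2.137, -2.298, 0.003]
ft_force: [-0.5, 0.1, -2.7]
width: 33.8
grasp_force: 29.5
```

Run:
```python
from h import *
im=shoot("side")
measure('trinket_box',cams=('side',),z=10)
measure('elephant',cams=('side',),z=133)
p=ctrl.pinpoint('elephant','side');print(p[:1])
```

```text
trinket_box tri [550   0  10] err -1 fit [ 439.216 -293.606   41.822    3.189] {'side': 1.52}
elephant tri [550   0  10] err -1 fit [ 642.075 -158.635   12.122    3.186] {'side': 1.36}
[{'uv': [258.2, 118.2], 'score': 0.58}]
```

apply_moves(
  targets=[
    {"tx": -0.03, "ty": -0.008, "tz": 0, "spin": 0},
    {"tx": -0.068, "ty": -0.017, "tz": 0, "spin": -0.5},
    {"tx": -0.108, "ty": -0.027, "tz": 0, "spin": -1.3},
    {"tx": -0.146, "ty": -0.037, "tz": 0, "spin": -1.3},
    {"tx": -0.18, "ty": -0.046, "tz": 0, "spin": -1.3},
    {"tx": -0.202, "ty": -0.051, "tz": -0.01, "spin": -1.3},
    {"tx": -0.209, "ty": -0.053, "tz": -0.035, "spin": -1.3},
    {"tx": -0.209, "ty": -0.053, "tz": -0.065, "spin": -1.3},
  ],
)

```text
t: 16.35
ee_pos: [435.8, -212.8, 85.5]
orientation: [2.165, 2.273, 0.001]
ft_force: [0.7, -0.3, -3.0]
width: 34.3
grasp_force: 29.5
```

apply_moves(
  targets=[
    {"tx": 0, "ty": 0, "tz": -0.02, "spin": 0},
    {"tx": 0, "ty": 0, "tz": -0.035, "spin": 0},
    {"tx": 0, "ty": 0, "tz": -0.045, "spin": 0},
    {"tx": 0, "ty": 0, "tz": -0.052, "spin": 0},
    {"tx": 0, "ty": 0, "tz": -0.056, "spin": 0},
    {"tx": 0, "ty": 0, "tz": -0.058, "spin": 0},
    {"tx": 0, "ty": 0, "tz": -0.058, "spin": 0},
    {"tx": 0, "ty": 0, "tz": -0.058, "spin": 0},
  ],
)

```text
t: 17.15
ee_pos: [436.4, -212.1, 27.4]
orientation: [2.165, 2.275, 0.0]
ft_force: [-0.4, -0.8, -3.1]
width: 34.1
grasp_force: 29.5
```

apply_moves(
  targets=[
    {"tx": 0, "ty": 0, "tz": 0, "spin": 0},
    {"tx": 0, "ty": 0, "tz": 0, "spin": 0},
    {"tx": 0, "ty": 0, "tz": 0, "spin": 0},
    {"tx": 0, "ty": 0, "tz": 0, "spin": 0},
    {"tx": 0, "ty": 0, "tz": 0, "spin": 0},
    {"tx": 0, "ty": 0, "tz": 0.035, "spin": 0},
    {"tx": 0, "ty": 0, "tz": 0.08, "spin": 0},
    {"tx": 0, "ty": 0, "tz": 0.123, "spin": 0},
  ],
  gripper=-1,
)

```text
t: 17.95
ee_pos: [435.5, -211.7, 151.1]
orientation: [-2.165, -2.275, 0.001]
ft_force: [0.7, -0.2, 0.6]
width: 87.8
grasp_force: 0.0
```

apply_moves(
  targets=[
    {"tx": 0.02, "ty": 0.033, "tz": 0, "spin": 0},
    {"tx": 0.045, "ty": 0.074, "tz": 0, "spin": 0},
    {"tx": 0.07, "ty": 0.115, "tz": 0, "spin": 0},
    {"tx": 0.095, "ty": 0.156, "tz": 0, "spin": 0},
    {"tx": 0.12, "ty": 0.197, "tz": 0, "spin": 0},
    {"tx": 0.145, "ty": 0.238, "tz": 0, "spin": 0},
    {"tx": 0.17, "ty": 0.279, "tz": 0, "spin": 0},
    {"tx": 0.19, "ty": 0.312, "tz": 0, "spin": 0},
  ],
)

```text
t: 18.75
ee_pos: [627.0, 102.6, 149.9]
orientation: [2.164, 2.277, 0.001]
ft_force: [-0.2, -1.0, -0.9]
width: 88.0
grasp_force: 0.0
```

apply_moves(
  targets=[
    {"tx": 0.018, "ty": 0.03, "tz": 0, "spin": 0},
    {"tx": 0.0285, "ty": 0.0465, "tz": 0, "spin": 0},
    {"tx": 0.0285, "ty": 0.0465, "tz": -0.02, "spin": 0},
    {"tx": 0.0285, "ty": 0.0465, "tz": -0.05, "spin": 0},
    {"tx": 0.0285, "ty": 0.0465, "tz": -0.07, "spin": 0},
    {"tx": 0.0285, "ty": 0.0465, "tz": -0.08, "spin": 0},
    {"tx": 0.0285, "ty": 0.0465, "tz": -0.08, "spin": 0},
    {"tx": 0.0285, "ty": 0.0465, "tz": -0.08, "spin": 0},
  ],
)

```text
t: 19.55
ee_pos: [655.0, 146.6, 70.6]
orientation: [2.165, 2.276, 0.001]
ft_force: [-0.0, -0.1, -0.7]
width: 87.8
grasp_force: 0.0
```

Run:
```python
from h import *
im=shoot("side","top")
measure('trinket_box',z=10);measure('elephant',z=10);measure('pot',cams=('side',),z=0);measure('board',cams=('top',),z=0)
```

```text
trinket_box tri [ 442.3 -285.8    8.6] err 1.7 fit [ 4.37866e+02 -2.90916e+02 -7.94700e+00  4.60000e-02] {'side': 2.06, 'top': 1.13}
elephant tri [ 432.1 -222.6    2.4] err 1.0 fit [ 4.34947e+02 -2.13355e+02  1.02020e+01  7.90000e-02] {'side': 0.99, 'top': 1.2}
pot tri [550   0  10] err -1 fit [654.722 146.517  10.      0.   ] {'side': 0.35}
board tri [550   0  10] err -1 fit [ 4.38671e+02 -2.92429e+02  1.00670e+01  5.10000e-02] {'top': 0.35}
```

apply_moves(
  targets=[
    {"tx": 0, "ty": 0, "tz": -0.02, "spin": 0},
    {"tx": 0, "ty": 0, "tz": -0.04, "spin": 0},
    {"tx": 0, "ty": 0, "tz": -0.055, "spin": 0},
    {"tx": 0, "ty": 0, "tz": -0.064, "spin": 0},
    {"tx": 0, "ty": 0, "tz": -0.066, "spin": 0},
    {"tx": 0, "ty": 0, "tz": -0.066, "spin": 0},
    {"tx": 0, "ty": 0, "tz": -0.066, "spin": 0},
    {"tx": 0, "ty": 0, "tz": -0.066, "spin": 0},
  ],
)

```text
t: 21.05
ee_pos: [655.2, 146.6, 4.8]
orientation: [2.165, 2.275, 0.002]
ft_force: [0.1, 0.2, 0.0]
width: 87.8
grasp_force: 0.0
```

apply_moves(
  targets=[
    {"tx": 0, "ty": 0, "tz": 0, "spin": 0},
    {"tx": 0, "ty": 0, "tz": 0, "spin": 0},
    {"tx": 0, "ty": 0, "tz": 0, "spin": 0},
    {"tx": 0, "ty": 0, "tz": 0, "spin": 0},
    {"tx": 0, "ty": 0, "tz": 0, "spin": 0},
    {"tx": 0, "ty": 0, "tz": 0, "spin": 0},
    {"tx": 0, "ty": 0, "tz": 0, "spin": 0},
    {"tx": 0, "ty": 0, "tz": 0, "spin": 0},
  ],
  gripper=1,
)

```text
t: 21.85
ee_pos: [654.6, 146.5, 4.0]
orientation: [2.165, 2.276, 0.0]
ft_force: [0.2, -0.2, -0.2]
width: 49.7
grasp_force: 30.0
```

apply_moves(
  targets=[
    {"tx": 0, "ty": 0, "tz": 0.02, "spin": 0},
    {"tx": 0, "ty": 0, "tz": 0.055, "spin": 0},
    {"tx": 0, "ty": 0, "tz": 0.09, "spin": 0},
    {"tx": 0, "ty": 0, "tz": 0.125, "spin": 0},
    {"tx": 0, "ty": 0, "tz": 0.15, "spin": 0},
    {"tx": 0, "ty": 0, "tz": 0.156, "spin": 0},
    {"tx": 0, "ty": 0, "tz": 0.156, "spin": 0},
    {"tx": 0, "ty": 0, "tz": 0.156, "spin": 0},
  ],
)

```text
t: 22.65
ee_pos: [653.4, 146.3, 158.2]
orientation: [-2.164, -2.275, 0.003]
ft_force: [0.1, 0.3, -1.9]
width: 49.8
grasp_force: 30.0
```

Run:
```python
from h import *
print(ctrl.get_obs()['ee_pos'])
im=shoot("side")
measure('pot',cams=('side',),z=156);measure('pot',cams=('side',))
cv2.imwrite("pics/p1.png",im['side'][120:330,150:400,::-1])
```

```text
[653.40494486 146.33287623 158.17705708]
pot tri [550   0  10] err -1 fit [653.41  147.659  10.      0.   ] {'side': 0.5}
pot tri [550   0  10] err -1 fit [655.87  137.007 141.086   0.   ] {'side': 0.26}
```

View pics/p1.png

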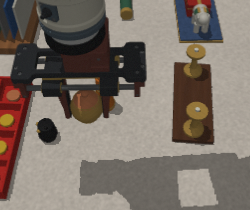

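apply_moves(
  targets=[
    {"tx": -0.01, "ty": -0.02, "tz": 0, "spin": 0},
    {"tx": -0.026, "ty": -0.053, "tz": 0, "spin": 0},
    {"tx": -0.043, "ty": -0.088, "tz": 0, "spin": 0},
    {"tx": -0.061, "ty": -0.124, "tz": 0, "spin": 0},
    {"tx": -0.079, "ty": -0.16, "tz": 0, "spin": 0},
    {"tx": -0.097, "ty": -0.197, "tz": 0, "spin": 0},
    {"tx": -0.115, "ty": -0.234, "tz": 0, "spin": 0},
    {"tx": -0.133, "ty": -0.27, "tz": 0, "spin": 0},
  ],
)

```text
t: 23.7
ee_pos: [520.6, -124.8, 159.7]
orientation: [-2.165, -2.276, 0.0]
ft_force: [1.3, 0.1, -0.9]
width: 50.0
grasp_force: 30.0
```

apply_moves(
  targets=[
    {"tx": -0.018, "ty": -0.037, "tz": 0, "spin": 0},
    {"tx": -0.036, "ty": -0.074, "tz": 0, "spin": 0},
    {"tx": -0.053, "ty": -0.108, "tz": 0, "spin": 0},
    {"tx": -0.067, "ty": -0.137, "tz": 0, "spin": 0},
    {"tx": -0.077, "ty": -0.158, "tz": 0, "spin": 0},
    {"tx": -0.0825, "ty": -0.1685, "tz": -0.01, "spin": 0},
    {"tx": -0.0825, "ty": -0.1685, "tz": -0.035, "spin": 0},
    {"tx": -0.0825, "ty": -0.1685, "tz": -0.06, "spin": 0},
  ],
)

```text
t: 24.5
ee_pos: [439.1, -292.2, 98.9]
orientation: [2.166, 2.274, 0.0]
ft_force: [0.0, -0.3, -2.1]
width: 49.9
grasp_force: 30.0
```

apply_moves(
  targets=[
    {"tx": 0, "ty": 0, "tz": -0.015, "spin": 0},
    {"tx": 0, "ty": 0, "tz": -0.027, "spin": 0},
    {"tx": 0, "ty": 0, "tz": -0.036, "spin": 0},
    {"tx": 0, "ty": 0, "tz": -0.042, "spin": 0},
    {"tx": 0, "ty": 0, "tz": -0.046, "spin": 0},
    {"tx": 0, "ty": 0, "tz": -0.048, "spin": 0},
    {"tx": 0, "ty": 0, "tz": -0.048, "spin": 0},
    {"tx": 0, "ty": 0, "tz": -0.048, "spin": 0},
  ],
)

```text
t: 25.3
ee_pos: [439.3, -292.2, 52.4]
orientation: [2.165, 2.275, 0.0]
ft_force: [0.5, 0.2, -1.2]
width: 49.7
grasp_force: 30.0
```

apply_moves(
  targets=[
    {"tx": 0, "ty": 0, "tz": 0, "spin": 0},
    {"tx": 0, "ty": 0, "tz": 0, "spin": 0},
    {"tx": 0, "ty": 0, "tz": 0, "spin": 0},
    {"tx": 0, "ty": 0, "tz": 0, "spin": 0},
    {"tx": 0, "ty": 0, "tz": 0, "spin": 0},
    {"tx": 0, "ty": 0, "tz": 0.035, "spin": 0},
    {"tx": 0, "ty": 0, "tz": 0.08, "spin": 0},
    {"tx": 0, "ty": 0, "tz": 0.12, "spin": 0},
  ],
  gripper=-1,
)

```text
t: 26.1
ee_pos: [438.8, -291.8, 173.4]
orientation: [-2.165, -2.276, 0.0]
ft_force: [-0.4, -0.8, 0.1]
width: 87.6
grasp_force: 0.0
```

apply_moves(
  targets=[
    {"tx": 0.025, "ty": 0.037, "tz": 0, "spin": 0},
    {"tx": 0.053, "ty": 0.078, "tz": 0, "spin": 0},
    {"tx": 0.081, "ty": 0.119, "tz": 0, "spin": 0},
    {"tx": 0.109, "ty": 0.16, "tz": 0, "spin": 0},
    {"tx": 0.137, "ty": 0.201, "tz": 0, "spin": 0},
    {"tx": 0.165, "ty": 0.242, "tz": 0, "spin": 0},
    {"tx": 0.19, "ty": 0.279, "tz": 0, "spin": 0},
    {"tx": 0.2075, "ty": 0.3043, "tz": 0, "spin": 0},
  ],
)

```text
t: 26.9
ee_pos: [647.8, 15.2, 171.9]
orientation: [2.163, 2.278, 0.001]
ft_force: [0.5, -0.2, 0.0]
width: 87.8
grasp_force: 0.0
```

Run:
```python
from h import *
im=shoot("side","top")
for c in(('side','top'),('side',),('top',)): measure('doll',cams=c,z=0);measure('pot',cams=c,z=48)
cv2.imwrite("pics/d1.png",cv2.resize(im['side'][80:280,170:400,::-1],None,fx=2,fy=2))
```

```text
doll tri [550   0  10] err -1 fit [629.917  39.942  10.      0.   ] {'side': 8.83, 'top': 89.74}
pot tri [ 439.7 -301.8   35.4] err 0.2 fit [ 437.126 -292.6     35.423    0.   ] {'side': 0.49, 'top': 0.51}
doll tri [550   0  10] err -1 fit [645.649  10.825  10.      0.   ] {'side': 0.66}
pot tri [550   0  10] err -1 fit [ 437.496 -293.757   10.       0.   ] {'side': 0.44}
doll tri [550   0  10] err -1 fit [426.141 321.653  10.      0.   ] {'top': 16.95}
pot tri [550   0  10] err -1 fit [ 436.735 -292.161   10.       0.   ] {'top': 0.47}
```

View pics/d1.png

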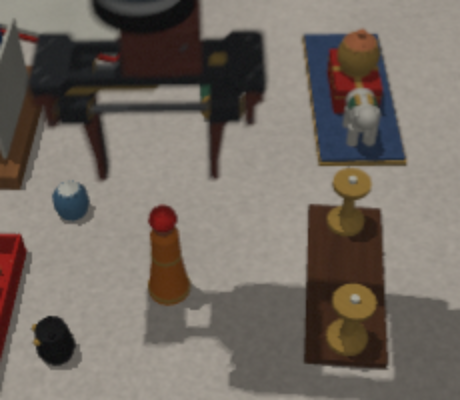

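apply_moves(
  targets=[
    {"tx": 0, "ty": 0, "tz": -0.015, "spin": 0},
    {"tx": 0, "ty": 0, "tz": -0.035, "spin": 0},
    {"tx": 0, "ty": 0, "tz": -0.06, "spin": 0},
    {"tx": 0, "ty": 0, "tz": -0.085, "spin": 0},
    {"tx": 0, "ty": 0, "tz": -0.105, "spin": 0},
    {"tx": 0, "ty": 0, "tz": -0.117, "spin": 0},
    {"tx": 0, "ty": 0, "tz": -0.119, "spin": 0},
    {"tx": 0, "ty": 0, "tz": -0.119, "spin": 0},
  ],
)

```text
t: 28.6
ee_pos: [646.5, 12.4, 52.7]
orientation: [-2.165, -2.276, 0.0]
ft_force: [-0.2, 0.4, 0.2]
width: 87.9
grasp_force: 0.0
```

apply_moves(
  targets=[
    {"tx": 0, "ty": 0, "tz": 0, "spin": 0},
    {"tx": 0, "ty": 0, "tz": 0, "spin": 0},
    {"tx": 0, "ty": 0, "tz": 0, "spin": 0},
    {"tx": 0, "ty": 0, "tz": 0, "spin": 0},
    {"tx": 0, "ty": 0, "tz": 0, "spin": 0},
    {"tx": 0, "ty": 0, "tz": 0, "spin": 0},
    {"tx": 0, "ty": 0, "tz": 0, "spin": 0},
    {"tx": 0, "ty": 0, "tz": 0, "spin": 0},
  ],
  gripper=1,
)

```text
t: 29.4
ee_pos: [646.5, 12.3, 52.9]
orientation: [-2.165, -2.276, 0.0]
ft_force: [0.2, -0.4, -0.3]
width: 28.6
grasp_force: 29.8
```

apply_moves(
  targets=[
    {"tx": 0, "ty": 0, "tz": 0.02, "spin": 0},
    {"tx": 0, "ty": 0, "tz": 0.05, "spin": 0},
    {"tx": 0, "ty": 0, "tz": 0.085, "spin": 0},
    {"tx": 0, "ty": 0, "tz": 0.11, "spin": 0},
    {"tx": 0, "ty": 0, "tz": 0.12, "spin": 0},
    {"tx": 0, "ty": 0, "tz": 0.12, "spin": 0},
    {"tx": 0, "ty": 0, "tz": 0.12, "spin": 0},
    {"tx": 0, "ty": 0, "tz": 0.12, "spin": 0},
  ],
)

```text
t: 30.2
ee_pos: [645.4, 12.3, 171.0]
orientation: [-2.164, -2.274, 0.003]
ft_force: [-0.6, 0.3, -1.9]
width: 28.3
grasp_force: 29.7
```

Run:
```python
from h import *
print(ctrl.get_obs()['ee_pos'])
im=shoot("side")
measure('doll',cams=('side',),z=120);measure('lamp_stand',cams=('side',),z=0)
cv2.imwrite("pics/d2.png",cv2.resize(im['side'][80:280,170:400,::-1],None,fx=2,fy=2))
```

```text
[645.36558021  12.32491131 171.02930435]
doll tri [550   0  10] err -1 fit [644.529  15.552  10.      0.   ] {'side': 0.79}
lamp_stand tri [550   0  10] err -1 fit [ 4.62605e+02 -9.80000e-02  1.00000e+01 -4.90000e-02] {'side': 0.33}
```

View pics/d2.png

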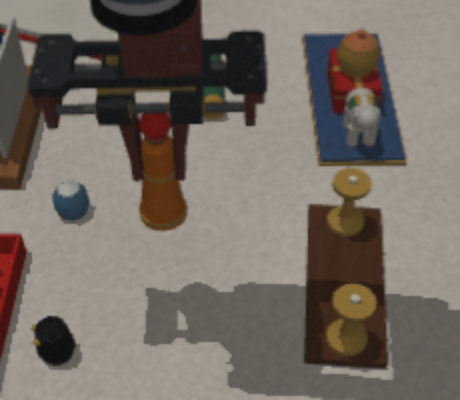

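apply_moves(
  targets=[
    {"tx": -0.015, "ty": -0.001, "tz": 0, "spin": 0},
    {"tx": -0.045, "ty": -0.003, "tz": 0, "spin": 0},
    {"tx": -0.08, "ty": -0.006, "tz": 0, "spin": 0},
    {"tx": -0.115, "ty": -0.008, "tz": 0, "spin": 0},
    {"tx": -0.15, "ty": -0.011, "tz": 0, "spin": 0},
    {"tx": -0.175, "ty": -0.013, "tz": 0, "spin": 0},
    {"tx": -0.1835, "ty": -0.013, "tz": 0, "spin": 0},
    {"tx": -0.1835, "ty": -0.013, "tz": 0, "spin": 0},
  ],
)

```text
t: 31.25
ee_pos: [462.8, -0.7, 173.2]
orientation: [2.166, 2.276, 0.001]
ft_force: [1.1, 0.1, -1.1]
width: 28.3
grasp_force: 29.7
```

apply_moves(
  targets=[
    {"tx": 0, "ty": 0, "tz": -0.012, "spin": 0},
    {"tx": 0, "ty": 0, "tz": -0.03, "spin": 0},
    {"tx": 0, "ty": 0, "tz": -0.048, "spin": 0},
    {"tx": 0, "ty": 0, "tz": -0.066, "spin": 0},
    {"tx": 0, "ty": 0, "tz": -0.08, "spin": 0},
    {"tx": 0, "ty": 0, "tz": -0.09, "spin": 0},
    {"tx": 0, "ty": 0, "tz": -0.095, "spin": 0},
    {"tx": 0, "ty": 0, "tz": -0.098, "spin": 0},
  ],
)

```text
t: 32.05
ee_pos: [463.4, -0.6, 74.3]
orientation: [-2.165, -2.276, 0.0]
ft_force: [-0.5, -0.4, -1.7]
width: 28.0
grasp_force: 29.7
```

apply_moves(
  targets=[
    {"tx": 0, "ty": 0, "tz": -0.003, "spin": 0},
    {"tx": 0, "ty": 0, "tz": -0.006, "spin": 0},
    {"tx": 0, "ty": 0, "tz": -0.008, "spin": 0},
    {"tx": 0, "ty": 0, "tz": -0.0095, "spin": 0},
    {"tx": 0, "ty": 0, "tz": -0.0097, "spin": 0},
    {"tx": 0, "ty": 0, "tz": -0.0097, "spin": 0},
    {"tx": 0, "ty": 0, "tz": -0.0097, "spin": 0},
    {"tx": 0, "ty": 0, "tz": -0.0097, "spin": 0},
  ],
)

```text
t: 32.85
ee_pos: [463.1, -0.7, 65.4]
orientation: [2.165, 2.276, 0.0]
ft_force: [-0.0, -0.0, -0.8]
width: 28.0
grasp_force: 29.7
```

apply_moves(
  targets=[
    {"tx": 0, "ty": 0, "tz": 0, "spin": 0},
    {"tx": 0, "ty": 0, "tz": 0, "spin": 0},
    {"tx": 0, "ty": 0, "tz": 0, "spin": 0},
    {"tx": 0, "ty": 0, "tz": 0, "spin": 0},
    {"tx": 0, "ty": 0, "tz": 0, "spin": 0},
    {"tx": 0, "ty": 0, "tz": 0.03, "spin": 0},
    {"tx": 0, "ty": 0, "tz": 0.07, "spin": 0},
    {"tx": 0, "ty": 0, "tz": 0.11, "spin": 0},
  ],
  gripper=-1,
)

```text
t: 33.65
ee_pos: [462.4, -0.7, 176.1]
orientation: [-2.165, -2.275, 0.002]
ft_force: [0.8, -0.9, -0.2]
width: 86.8
grasp_force: 0.0
```

apply_moves(
  targets=[
    {"tx": 0.015, "ty": -0.03, "tz": 0, "spin": 0.5},
    {"tx": 0.035, "ty": -0.07, "tz": 0, "spin": 1},
    {"tx": 0.055, "ty": -0.11, "tz": 0, "spin": 1.5},
    {"tx": 0.076, "ty": -0.152, "tz": 0, "spin": 2},
    {"tx": 0.097, "ty": -0.194, "tz": 0, "spin": 2.8},
    {"tx": 0.118, "ty": -0.236, "tz": 0, "spin": 2.8},
    {"tx": 0.138, "ty": -0.275, "tz": 0, "spin": 2.8},
    {"tx": 0.154, "ty": -0.3053, "tz": 0, "spin": 2.8},
  ],
)

```text
t: 34.45
ee_pos: [617.7, -308.5, 175.0]
orientation: [2.11, 2.327, -0.0]
ft_force: [1.2, -0.4, 0.8]
width: 88.0
grasp_force: 0.0
```

apply_moves(
  targets=[
    {"tx": 0, "ty": 0, "tz": -0.03, "spin": 0},
    {"tx": 0, "ty": 0, "tz": -0.07, "spin": 0},
    {"tx": 0, "ty": 0, "tz": -0.1, "spin": 0},
    {"tx": 0, "ty": 0, "tz": -0.11, "spin": 0},
    {"tx": 0, "ty": 0, "tz": -0.11, "spin": 0},
    {"tx": 0, "ty": 0, "tz": -0.11, "spin": 0},
    {"tx": 0, "ty": 0, "tz": -0.11, "spin": 0},
    {"tx": 0, "ty": 0, "tz": -0.11, "spin": 0},
  ],
)

```text
t: 35.25
ee_pos: [618.0, -306.4, 67.1]
orientation: [2.107, 2.326, 0.001]
ft_force: [-0.4, 0.1, 1.1]
width: 88.0
grasp_force: 0.0
```

Run:
```python
from h import *
print(ctrl.get_obs()['ee_pos'])
im=shoot("side","top")
measure('doll',z=12);measure('doll',cams=('top',),z=12);measure('rest',z=0);measure('tube',cams=('side',),z=15)
cv2.imwrite("pics/u1.png",cv2.resize(im['side'][60:280,170:400,::-1],None,fx=2,fy=2))
K=cv2.resize(im['top'][230:320,110:190,::-1],None,fx=6,fy=6,interpolation=cv2.INTER_CUBIC)
cv2.imwrite("pics/r1.png",K)
```

```text
[ 618.02432927 -306.39828357   67.14176852]
doll tri [458.1  -1.6  16.6] err 0.8 fit [461.601  -1.453  16.582   0.   ] {'side': 0.85, 'top': 0.37}
doll tri [550   0  10] err -1 fit [ 4.61269e+02 -2.85000e-01  1.00000e+01  0.00000e+00] {'top': 0.18}
rest tri [441.6 303.1   5.5] err 2.1 fit [ 4.38878e+02  3.04813e+02  5.46900e+00 -7.30000e-02] {'side': 0.53, 'top': 1.06}
tube tri [550   0  10] err -1 fit [ 6.16449e+02 -3.06010e+02  9.21100e+00  8.40000e-02] {'side': 0.2}
```

View pics/u1.png

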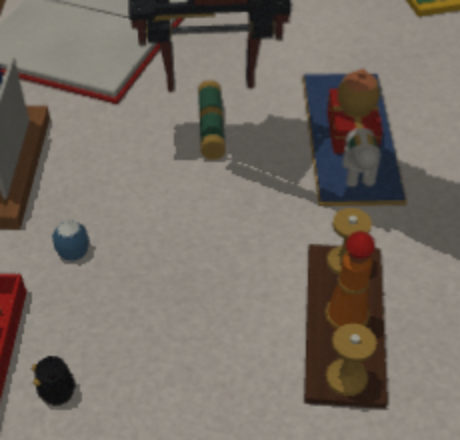

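apply_moves(
  targets=[
    {"tx": 0, "ty": 0, "tz": -0.015, "spin": 0},
    {"tx": 0, "ty": 0, "tz": -0.03, "spin": 0},
    {"tx": 0, "ty": 0, "tz": -0.045, "spin": 0},
    {"tx": 0, "ty": 0, "tz": -0.055, "spin": 0},
    {"tx": 0, "ty": 0, "tz": -0.0573, "spin": 0},
    {"tx": 0, "ty": 0, "tz": -0.0573, "spin": 0},
    {"tx": 0, "ty": 0, "tz": -0.0573, "spin": 0},
    {"tx": 0, "ty": 0, "tz": -0.0573, "spin": 0},
  ],
)

```text
t: 36.75
ee_pos: [617.5, -306.2, 8.7]
orientation: [2.108, 2.327, 0.001]
ft_force: [0.4, -0.3, -0.1]
width: 87.8
grasp_force: 0.0
```

apply_moves(
  targets=[
    {"tx": 0, "ty": 0, "tz": 0, "spin": 0},
    {"tx": 0, "ty": 0, "tz": 0, "spin": 0},
    {"tx": 0, "ty": 0, "tz": 0, "spin": 0},
    {"tx": 0, "ty": 0, "tz": 0, "spin": 0},
    {"tx": 0, "ty": 0, "tz": 0, "spin": 0},
    {"tx": 0, "ty": 0, "tz": 0, "spin": 0},
    {"tx": 0, "ty": 0, "tz": 0, "spin": 0},
    {"tx": 0, "ty": 0, "tz": 0, "spin": 0},
  ],
  gripper=1,
)

```text
t: 37.55
ee_pos: [617.0, -306.0, 7.9]
orientation: [-2.109, -2.328, 0.0]
ft_force: [-0.0, -0.4, -0.8]
width: 29.3
grasp_force: 30.0
```

apply_moves(
  targets=[
    {"tx": 0, "ty": 0, "tz": 0.02, "spin": 0},
    {"tx": 0, "ty": 0, "tz": 0.05, "spin": 0},
    {"tx": 0, "ty": 0, "tz": 0.085, "spin": 0},
    {"tx": 0, "ty": 0, "tz": 0.12, "spin": 0},
    {"tx": 0, "ty": 0, "tz": 0.15, "spin": 0},
    {"tx": 0, "ty": 0, "tz": 0.162, "spin": 0},
    {"tx": 0, "ty": 0, "tz": 0.162, "spin": 0},
    {"tx": 0, "ty": 0, "tz": 0.162, "spin": 0},
  ],
)

```text
t: 38.35
ee_pos: [616.3, -305.6, 169.2]
orientation: [-2.109, -2.327, 0.001]
ft_force: [0.8, -0.3, -2.6]
width: 29.0
grasp_force: 30.0
```

Run:
```python
from h import *
print(ctrl.get_obs()['ee_pos'],ctrl.get_obs()['orientation'])
im=shoot("side","top")
measure('tube',cams=('side',),z=177);measure('tube',cams=('side',))
p=[439,305,0,-.072];c,s=np.cos(p[3]),np.sin(p[3])
out=[]
for n,(a,b,w,h) in {'top':(105,235,90,80),'side':(310,320,110,95)}.items():
    k=5;K=cv2.resize(im[n][b:b+h,a:a+w,::-1],(400,400*h//w),interpolation=cv2.INTER_CUBIC);k=400/w
    for x,z in((0,12),(-14,20),(14,20),(-42,20),(42,20)):
        L=[(p[0]+x*c-y*s,p[1]+x*s+y*c,z) for y in(-55,55)]
        q=((proj(n,L)+.5-[a,b])*k).astype(int)
        cv2.line(K,tuple(map(int,q[0])),tuple(map(int,q[1])),(255,0,0) if x else (255,255,0),1)
    out.append(K)
cv2.imwrite("pics/r2.png",np.vstack(out)[:600*2]); print(np.vstack(out).shape)
```

```text
[ 616.34607516 -305.64129769  169.20751633] [-2.10851992e+00 -2.32728767e+00  5.00212311e-04]
tube tri [550   0  10] err -1 fit [ 615.433 -304.176   10.132   -3.047] {'side': 0.38}
tube tri [550   0  10] err -1 fit [ 6.14341e+02 -2.84939e+02  1.89209e+02  9.40000e-02] {'side': 0.13}
(700, 400, 3)
```

```bash
python3 -c "
import cv2
a=cv2.imread('pics/r2.png');h=355
import numpy as np
b=a[h:];b=np.vstack([b,np.zeros((max(0,h-len(b)),400,3),np.uint8)])[:h]
cv2.imwrite('pics/r3.png',np.hstack([a[:h],b]))"
```

```text
(no output)
```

View pics/r3.png

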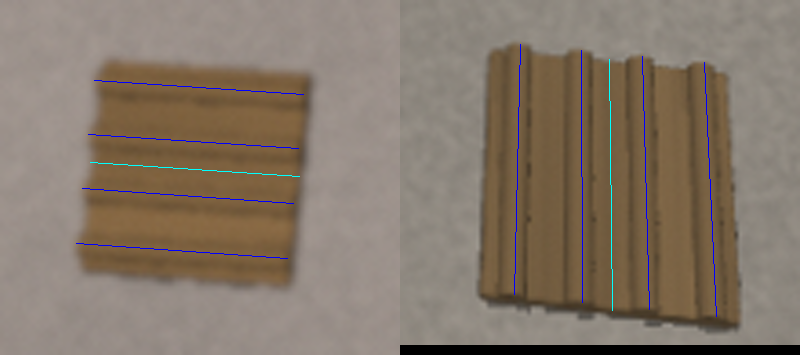

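apply_moves(
  targets=[
    {"tx": -0.005, "ty": 0.018, "tz": 0, "spin": 0},
    {"tx": -0.015, "ty": 0.052, "tz": 0, "spin": -1},
    {"tx": -0.026, "ty": 0.09, "tz": 0, "spin": -2},
    {"tx": -0.038, "ty": 0.13, "tz": 0, "spin": -3},
    {"tx": -0.05, "ty": 0.171, "tz": 0, "spin": -4},
    {"tx": -0.062, "ty": 0.212, "tz": 0, "spin": -5},
    {"tx": -0.074, "ty": 0.253, "tz": 0, "spin": -6},
    {"tx": -0.086, "ty": 0.294, "tz": 0, "spin": -7},
  ],
)

```text
t: 39.45
ee_pos: [530.3, -10.5, 169.7]
orientation: [-2.248, -2.194, 0.0]
ft_force: [0.2, -0.4, -0.5]
width: 29.5
grasp_force: 30.0
```

apply_moves(
  targets=[
    {"tx": -0.012, "ty": 0.041, "tz": 0, "spin": -0.5},
    {"tx": -0.024, "ty": 0.082, "tz": 0, "spin": -1},
    {"tx": -0.036, "ty": 0.123, "tz": 0, "spin": -1.5},
    {"tx": -0.048, "ty": 0.164, "tz": 0, "spin": -2},
    {"tx": -0.06, "ty": 0.205, "tz": 0, "spin": -2.8},
    {"tx": -0.072, "ty": 0.246, "tz": 0, "spin": -2.8},
    {"tx": -0.083, "ty": 0.284, "tz": 0, "spin": -2.8},
    {"tx": -0.092, "ty": 0.3145, "tz": 0, "spin": -2.8},
  ],
)

```text
t: 40.25
ee_pos: [438.1, 304.6, 169.7]
orientation: [-2.299, -2.141, 0.0]
ft_force: [-0.2, -0.2, -1.2]
width: 29.4
grasp_force: 30.0
```

apply_moves(
  targets=[
    {"tx": 0, "ty": 0, "tz": -0.015, "spin": 0},
    {"tx": 0, "ty": 0, "tz": -0.04, "spin": 0},
    {"tx": 0, "ty": 0, "tz": -0.065, "spin": 0},
    {"tx": 0, "ty": 0, "tz": -0.09, "spin": 0},
    {"tx": 0, "ty": 0, "tz": -0.11, "spin": 0},
    {"tx": 0, "ty": 0, "tz": -0.122, "spin": 0},
    {"tx": 0, "ty": 0, "tz": -0.126, "spin": 0},
    {"tx": 0, "ty": 0, "tz": -0.126, "spin": 0},
  ],
)

```text
t: 41.05
ee_pos: [439.0, 302.5, 43.7]
orientation: [-2.3, -2.139, 0.001]
ft_force: [0.1, -0.5, -0.7]
width: 29.4
grasp_force: 30.0
```

apply_moves(
  targets=[
    {"tx": 0, "ty": 0, "tz": -0.006, "spin": 0},
    {"tx": 0, "ty": 0, "tz": -0.011, "spin": 0},
    {"tx": 0, "ty": 0, "tz": -0.015, "spin": 0},
    {"tx": 0, "ty": 0, "tz": -0.018, "spin": 0},
    {"tx": 0, "ty": 0, "tz": -0.02, "spin": 0},
    {"tx": 0, "ty": 0, "tz": -0.0206, "spin": 0},
    {"tx": 0, "ty": 0, "tz": -0.0206, "spin": 0},
    {"tx": 0, "ty": 0, "tz": -0.0206, "spin": 0},
  ],
)

```text
t: 41.85
ee_pos: [439.1, 302.6, 23.5]
orientation: [2.3, 2.14, 0.0]
ft_force: [-0.3, -0.2, -1.6]
width: 29.6
grasp_force: 30.0
```

Run:
```python
from h import *
o=ctrl.get_obs();print(o['ee_pos'],o['orientation'],o['ft_force'],o['moment'])
im=shoot("side")
measure('tube',cams=('side',),z=30);measure('rest',cams=('side',),z=0)
cv2.imwrite("pics/v1.png",cv2.resize(im['side'][280:,280:460,::-1],None,fx=3,fy=3))
```

```text
[439.09641712 302.58615982  23.46920192] [2.30041237e+00 2.13950909e+00 2.91533625e-04] [-0.26853377 -0.18961283 -1.64802644] [-0.09555537  0.01687225  0.00249444]
tube tri [550   0  10] err -1 fit [431.547 304.645 -14.646   2.869] {'side': 13.54}
rest tri [550   0  10] err -1 fit [477.089 294.87    1.419 -33.715] {'side': 22.22}
```

View pics/v1.png

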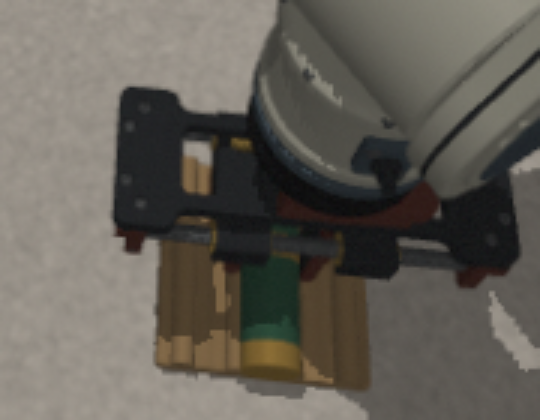

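apply_moves(
  targets=[
    {"tx": 0, "ty": 0, "tz": 0, "spin": 0},
    {"tx": 0, "ty": 0, "tz": 0, "spin": 0},
    {"tx": 0, "ty": 0, "tz": 0, "spin": 0},
    {"tx": 0, "ty": 0, "tz": 0, "spin": 0},
    {"tx": 0, "ty": 0, "tz": 0, "spin": 0},
    {"tx": 0, "ty": 0, "tz": 0.03, "spin": 0},
    {"tx": 0, "ty": 0, "tz": 0.07, "spin": 0},
    {"tx": 0, "ty": 0, "tz": 0.11, "spin": 0},
  ],
  gripper=-1,
)

```text
t: 42.9
ee_pos: [438.5, 302.2, 134.1]
orientation: [-2.3, -2.139, 0.003]
ft_force: [1.0, -0.0, 0.2]
width: 86.7
grasp_force: 0.0
```

apply_moves(
  targets=[
    {"tx": -0.02, "ty": 0.04, "tz": 0.01, "spin": 0},
    {"tx": -0.04, "ty": 0.08, "tz": 0.03, "spin": 0},
    {"tx": -0.06, "ty": 0.12, "tz": 0.05, "spin": 0},
    {"tx": -0.09, "ty": 0.16, "tz": 0.06, "spin": 0},
    {"tx": -0.12, "ty": 0.2, "tz": 0.08, "spin": 0},
    {"tx": -0.15, "ty": 0.23, "tz": 0.08, "spin": 0},
    {"tx": -0.18, "ty": 0.26, "tz": 0.08, "spin": 0},
    {"tx": -0.18, "ty": 0.26, "tz": 0.08, "spin": 0},
  ],
)

```text
t: 43.7
ee_pos: [255.6, 565.7, 213.6]
orientation: [-2.294, -2.144, -0.001]
ft_force: [0.7, 0.2, -0.7]
width: 87.6
grasp_force: 0.0
```

Run:
```python
from h import *
im=shoot("side","top")
for k,z in dict(board=0,trinket_box=10,pot=48,elephant=10,lamp_stand=0,doll=12,rest=0,tube=29.6,jar=0,owl=0).items(): measure(k,z=z)
cv2.imwrite("pics/f.png",np.hstack([cv2.resize(im['side'][60:,150:450,::-1],(500,600)),cv2.resize(im['top'][100:320,100:480,::-1],None,fx=.78,fy=.78)][:1]))
```

```text
board tri [ 443.4 -301.3   -7.7] err 1.0 fit [ 4.39660e+02 -2.93254e+02 -7.66000e+00  4.70000e-02] {'side': 1.92, 'top': 0.49}
trinket_box tri [ 441.5 -285.4    8.7] err 0.9 fit [ 4.38649e+02 -2.87361e+02  6.74800e+00  4.20000e-02] {'side': 3.85, 'top': 6.62}
pot tri [ 438.6 -285.    51.3] err 2.5 fit [ 437.799 -292.406   51.282    0.   ] {'side': 0.54, 'top': 0.38}
elephant tri [ 435.2 -216.5   14.5] err 0.7 fit [ 4.34588e+02 -2.12728e+02  1.53370e+01  8.20000e-02] {'side': 1.16, 'top': 0.79}
lamp_stand tri [465.8  -4.6 -15.6] err 0.0 fit [ 4.62352e+02  7.24000e-01 -1.55800e+01 -4.70000e-02] {'side': 4.29, 'top': 1.08}
doll tri [463.7  -5.   13.6] err 0.8 fit [462.351  -1.372  13.578   0.   ] {'side': 0.77, 'top': 0.39}
rest tri [439.7 304.8 -11.9] err 1.0 fit [ 4.39773e+02  3.03703e+02 -1.16230e+01 -6.30000e-02] {'side': 14.11, 'top': 10.48}
tube tri [442.1 306.4  39.8] err 1.7 fit [ 4.37713e+02  3.02947e+02  3.97860e+01 -9.50000e-02] {'top': 0.23}
jar tri [765.  -90.7  -2.6] err 0.7 fit [762.827 -89.692  -2.621   0.   ] {'top': 1.04}
owl tri [550   0  10] err -1 fit [751.718  94.449  10.      0.   ] {'side': 0.74, 'top': 0.7}
```

View pics/f.png

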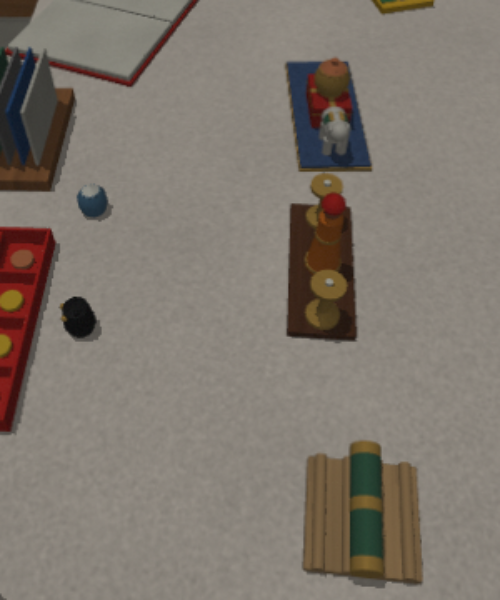

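```bash
python3 -c "
from workcell import ctrl
print(ctrl.close_job())"
```

```text
the job is handed in; nothing more can be done
None
```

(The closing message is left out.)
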